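# Hang up the cuff bangle and hold the keepsake box open

## Task

I want to photograph what is inside the wooden keepsake box, but a cuff bangle is standing on its lid. Hang the bangle over the bar of the bangle stand and let go of it there, then lift the box's lid (it has a brass knob in front) and finish while still holding it open at 60 degrees from shut (it falls shut if you let go). Leave the other things on the table where they are.

Things in the scene. Friction and masses are not known exactly. Their poses are not given: they have to be found in the camera images.
- box: open-topped light wood keepsake box, fixed to the table, 140 (its x) x 190 (its y) x 65 mm high; origin at the centre of its underside; its x axis points from the knob side (front) to the hinge side (back), z up. A small ring, an earring and a dish are fixed inside. It may stand on either side of the table
- lid (a joint): angle of the box's lid, rad: 0 shut (level), grows as the front edge goes up and back, 1.047 = 60 degrees, stop at 1.6. The lid is a 143 x 196 x 10 mm light wood board on top of the box, its top face 75 mm above the table when shut, 0.25 kg, on a nearly frictionless hinge: it falls shut when let go
- lid_hinge (a point): middle of the lid's hinge axis, at the box's back top edge (70 mm behind the box's centre, 65 mm above the table); the hinge axis runs along the box's y; x axis from front to back of the box
- lid_knob (a point): centre of the lid's brass knob: a disc of 22 mm diameter and 18 mm width (between its two flat sides, which face along the box's +y and -y), on a 9 mm wide, 8 mm thick stalk 29 mm in front of the middle of the lid's front edge. When shut it is 172 mm in front of the hinge axis and 70 mm above the table, with free space round and beneath it; relative to the hinge it sits 172 mm out along the lid and 5 mm to the lid's outer side. It turns with the lid
- cuff: loose open brass cuff bangle, about 45 g, an arch with its opening downwards (inverted U), standing on its two ends on the shut lid: 64 mm wide along its x, 24 mm wide along its y (the direction a wrist or bar passes through it), 4 mm thick; the opening between its ends is about 38 mm; origin at the centre between its feet's undersides, z up; its crest's top is 66 mm and its underside 62 mm above the origin; a pale stone block sits on the crest and rises to 81 mm
- cuff_stone (a point): centre of the top face of the stone on the bangle's crest; the stone is 20 mm along the bangle's x, 16 mm along its y and stands free for 12 mm below this point, over a 24 x 20 mm brass setting
- cuff_crest (a point): underside of the bangle's crest (the inside of the arch at its top, 62 mm above its feet), the place that rests on the bar
- stand: bangle stand of darker wood, fixed to the table: base 80 x 200 x 14 mm, two posts at y = -86 and +86 mm with 25 mm balls on top, a round horizontal bar between them along its y; origin at the centre of the base's underside. It may stand on either side of the table
- bar_mid (a point): middle of the stand's bar, on its axis, 170 mm above the table; the bar runs along this point's y, is 14 mm in diameter and free for 147 mm between the post balls
- mineral: dark, rough mineral block 147 x 54 x 42 mm lying behind the beaker; bystander, origin under its centre
- pot: small white cream pot, 45 mm diameter, 17 mm high, near the table's front edge at the right; bystander, origin under its centre
- spool: standing thread spool, 51 mm diameter, 60 mm high, in front of a fixed white beaker (104 mm wide, 131 mm high, standing between box and stand); bystander, origin under its centre
- beads: bracelet of stone beads, 68 mm diameter, 10 mm high, lying near the table's front edge at the left; bystander, origin under its centre
Not all that is in view belongs to the job. There is more than one size of the cuff; the one meant has the size given above.

How it is judged:
On the way:
1. the bangle hangs over the bar, let go and at rest (x of cuff_crest in the frame of bar_mid between -0.018 and 0.018 m and y of cuff_crest in the frame of bar_mid between -0.07 and 0.07 m and z of cuff_crest in the frame of bar_mid between 0 and 0.015 m and angle between cuff's own z axis and vertical below 0.5 rad and contact force between cuff and stand above 0.05 N and contact force between each of the arm, the fingers and cuff below 0.05 N and linear speed of cuff below 0.05 m/s), for 0.3 s.
At the end, for the whole second after the job is handed in: The lid stands still at 60 +- 6 degrees from shut, held by the fingers (over 0.3 N), no bystander leaning on it; the bangle hangs at rest astride the bar between the posts, crest on the bar (18 mm sideways, tilt under 0.5 rad), not touched by the robot (all of step 1 and value of joint lid between 0.942 and 1.152 rad and velocity of joint lid between -0.05 and 0.05 rad/s and contact force between the fingers and box above 0.3 N and contact force between box and mineral below 0.05 N and contact force between box and pot below 0.05 N and contact force between box and spool below 0.05 N and contact force between box and beads below 0.05 N); the arm keeps its last pose, push and grip.
It fails at once if a bystander is pushed more than 30 mm from its place (distance of any of mineral, pot, spool, beads from where it was at the start of the episode above 0.03 m).
It fails at once if the bangle falls to the table (height (world z) of cuff_crest below 0.05 m).
It also fails if it takes over 59 s, if anything falls off the work surface, if the arm or the gripper's body presses on something with over 40 N, if the wrist force passes 120 N, or if a joint passes its speed limit or range.

## Robot

A 6-joint arm with a two-finger parallel gripper is mounted at the origin on a cart in front of the work surface, level with it; the furniture and walls round the work are solid. World frame = base frame: x ahead of the robot, y to its left, z up, the work surface at z = 0. Lengths are in m, angles in rad, forces in N, time in s.
With the tool pointing down it reaches from about 0.375 to 0.975 m from the base axis. Payload 3.8 kg.
Tool frame: the origin (TCP) lies at the very end of the fingers, on their centre line; the grasp point (between the pads) lies 19 mm behind it; z points along the fingers, y is the line along which they close (so a half turn about z gives the same grasp; the last joint's range is limited). The gripper opens to 85 mm and grips with 20 to 120 N. Pads are 22 mm wide; open, the fingers measure 114 mm over their backs; the gripper's body (76 mm by 85 mm) begins 54 mm behind the grasp point. The pads swing forward as they close: fully open they stand 13 mm farther back than shut.
Start: joints at [-1.348, 0.264, 1.604, -0, 1.274, -0.037], TCP at [0.173, -0.652, 0.231] pointing down, gripper open.
Joint ranges: [-2.63, 2.63], [-0.94, 2.18], [0.31, 2.57], [-1.31, 4.45], [0, 2.66], [-2.55, 2.55]. Speed limits (rad/s): [2.57, 2.57, 3.14, 3.14, 3.14, 3.14].

## Interface

Orientations are given as a rotation vector (axis times angle).
In Python, from workcell import monitor, viewer, job gives the robot as it stands. The module is installed in compiled form; this text tells all that it offers.
- The arm moves only by the tool step_arm, never from a script. Its argument "series" is one flat list of numbers, 4 for each row, row after row: the shift along the tool's x, y, z in m, then the turn about the tool's z in rad. A call has 1 to 8 rows; each row is the pose to reach, as a shift and turn from the pose commanded when the call began, along the tool's axes at that moment; what a row does not reach only later rows make up. A row lasts 1/8 s, in which the tool goes at most 62.5 mm and 10.7 degrees, less where a joint would pass 70% of its speed; a pose out of reach is approached as far as the arm can. A call with a gripper value outside its range is refused whole. "gripper" is the opening, from 0 (shut) to 1 (fully open), set as the call begins (left out, the last holds). The fingers move at their own pace and stop on an object; "newtons" is the grip in N (left out, the last holds). Time passes only in rows, so rows that repeat a pose let the fingers close. It gives the time, the measured TCP pose, the force, the opening and the grip force at its end, in the units of the state.
- monitor.read_state(): the state, without advancing time (a new reading comes with each control period).
- viewer.read_camera(name): name is "side" or "top" or "wrist"; returns a dict with "image" (384x512x3 uint8, red, green, blue), "intrinsics" (3x3 intrinsics, pixels), "T" (4x4, takes a point from camera to world coordinates); the wrist camera has in their place "hand_eye" (4x4, takes a point from camera to tool coordinates, whose origin is the TCP and whose axes are the flange's). Camera axes: x right, y up, looking along -z (the intrinsics and any distortion apply to the point x, -y, -z); pixel columns grow to the right and rows downward; lengths in m; the calibration is good to about 2 mm. A picture is of the moment at which its call begins: read the wrist's pose just before it. There is no depth.
- job.finish_job(): hands the job in; it is judged then, once.
Trained networks look in a picture, given as the dict that the camera call returned (one of the last four; its "shot" number tells which), for a name from the list of things; names that differ only in an ending like _2 or _b are one class to them, and where a whole thing is asked for, a point or a joint stands for the part that bears it (a point fixed in the world has none). Each returns a list of dicts, best first, with "score" (0 to 1); they miss things now and then, are a little off and sometimes report something else, mostly with a low value. They report only what shows in the picture. A call takes as long as a camera call. They do not tell look-alikes from the thing itself.
- viewer.boxes_of(picture, label): "extent" ([centre column, centre row, width, height] in pixels, round what is visible of it).
- viewer.spot_point(picture, label): "point" ([column, row] in pixels: a listed point, or the origin of a listed thing).
The state is a dict: "time": time; "q": joint angles; "joint_vel": joint speeds; "joint_torque": joint torques, N m; "tool_pos": TCP position; "tcp_rot": TCP orientation; "wrist_force": force on the tool from outside, world axes, zero at the start; "torque": the same for the moment, N m; "width": opening from 0.0 (shut) to 1.0 (fully open); "grip_force": force on a finger pad.
Only numpy, scipy, OpenCV 4.12 (cv2) and the standard library are available. Lean on these libraries where they do the work, as an engineer would, in place of code of your own. Each camera call takes 0.05 s, during which the arm holds its last target. There are 200 camera calls.

## Working session

There is one attempt and no reset: what is moved stays moved. The work goes in short steps, Python scripts to look and compute and a tool call to move; the robot and the scene stay as the last step left them, time stands still between calls to the robot, and variables do not carry over. Pictures are saved under pics/ and viewed, at most 11 in all, crops included, and the job is handed in when it is done.

Besides the shell and the picture viewer there is one more tool, called after "Emit:" by a JSON object that holds its "name" and its "arguments". step_arm: Moves the arm, as the interface text tells. Its arguments: {"type":"object","properties":{"series":{"type":"array"},"gripper":{"type":"number"},"newtons":{"type":"number"}},"required":["series"]}

```bash
mkdir -p pics; cat > h.py <<'E'
import numpy as np, cv2
from scipy.spatial.transform import Rotation as R
from workcell import monitor, viewer, job
def save(p,n): cv2.imwrite('pics/'+n+'.png',cv2.cvtColor(p['image'],cv2.COLOR_RGB2BGR))
def camT(p,s=None):
    if 'T' in p: return np.array(p['T'])
    T=np.eye(4);T[:3,:3]=R.from_rotvec(s['tcp_rot']).as_matrix();T[:3,3]=s['tool_pos'];return T@np.array(p['hand_eye'])
def ray(p,uv,s=None):
    T=camT(p,s);K=np.array(p['intrinsics']);d=np.linalg.solve(K,[uv[0],uv[1],1.]);d=T[:3,:3]@(d*[1,-1,-1]);return T[:3,3],d/np.linalg.norm(d)
def atz(p,uv,z,s=None):
    o,d=ray(p,uv,s);return o+d*(z-o[2])/d[2]
def proj(p,X,s=None):
    T=np.linalg.inv(camT(p,s));x=T[:3,:3]@np.array(X)+T[:3,3];x=x*[1,-1,-1];u=np.array(p['intrinsics'])@x;return u[:2]/u[2]
def tri(rays):
    A=np.zeros((3,3));b=np.zeros(3)
    for o,d in rays:
        M=np.eye(3)-np.outer(d,d);A+=M;b+=M@o
    X=np.linalg.solve(A,b);return X,[round(float(np.linalg.norm((np.eye(3)-np.outer(d,d))@(X-o))),4) for o,d in rays]
E
python3 - <<'E'
from h import *
s=monitor.read_state();print(s['tool_pos'],s['tcp_rot'],s['width'],s['wrist_force'])
ps={}
for c in('top','side'):
    p=viewer.read_camera(c);ps[c]=p;save(p,c+'0');print(c,[k for k in p],np.round(camT(p),3).tolist(),np.round(p['intrinsics'],1).tolist())
    for n in['box','lid_hinge','lid_knob','cuff','cuff_stone','cuff_crest','stand','bar_mid','mineral','pot','spool','beads']:
        r=viewer.spot_point(p,n)[:3];print(n,[(np.round(a['point']).tolist(),round(a['score'],2)) for a in r])
E
cd pics; python3 -c "
import cv2,numpy as np
cv2.imwrite('a.png',np.vstack([cv2.imread('top0.png'),cv2.imread('side0.png')])[:, :])"
```

```text
[ 0.17324016 -0.65163403  0.22993674] [-3.11288950e+00 -4.06608295e-01  2.75065117e-04] 1.0041850073827217 [0.01038687 0.93446506 0.06225918]
top ['image', 'intrinsics', 'T', 'shot'] [[-0.015, 0.979, -0.203, 0.242], [-1.0, -0.013, 0.009, -0.044], [0.006, 0.203, 0.979, 1.625], [0.0, 0.0, 0.0, 1.0]] [[494.5, 0.0, 259.6], [0.0, 494.5, 193.4], [0.0, 0.0, 1.0]]
box [([348.0, 204.0], 0.67), ([185.0, 176.0], 0.54), ([312.0, 259.0], 0.26)]
lid_hinge [([353.0, 181.0], 0.81), ([190.0, 189.0], 0.51)]
lid_knob [([343.0, 229.0], 0.79)]
cuff [([336.0, 156.0], 0.55), ([350.0, 262.0], 0.54), ([341.0, 201.0], 0.52)]
cuff_stone [([359.0, 261.0], 0.62), ([350.0, 200.0], 0.58), ([338.0, 150.0], 0.57)]
cuff_crest [([188.0, 176.0], 0.66), ([343.0, 200.0], 0.61), ([343.0, 154.0], 0.54)]
stand [([193.0, 187.0], 0.9)]
bar_mid [([187.0, 177.0], 0.93), ([344.0, 228.0], 0.32)]
mineral [([270.0, 140.0], 0.85)]
pot [([312.0, 261.0], 0.7)]
spool [([276.0, 252.0], 0.63), ([339.0, 201.0], 0.5)]
beads [([138.0, 260.0], 0.65)]
side ['image', 'intrinsics', 'T', 'shot'] [[0.954, 0.192, -0.229, 0.342], [-0.299, 0.587, -0.752, -0.826], [-0.01, 0.786, 0.618, 0.79], [0.0, 0.0, 0.0, 1.0]] [[368.1, 0.0, 251.2], [0.0, 368.1, 189.0], [0.0, 0.0, 1.0]]
box [([273.0, 309.0], 0.96)]
lid_hinge [([301.0, 292.0], 0.76)]
lid_knob [([229.0, 299.0], 0.98)]
cuff [([267.0, 286.0], 0.65), ([334.0, 285.0], 0.63), ([195.0, 341.0], 0.54)]
cuff_stone [([192.0, 322.0], 0.79), ([334.0, 271.0], 0.59)]
cuff_crest [([334.0, 276.0], 0.75), ([268.0, 266.0], 0.63), ([194.0, 325.0], 0.52)]
stand [([239.0, 186.0], 0.8)]
bar_mid []
mineral [([314.0, 225.0], 0.75)]
pot []
spool [([193.0, 258.0], 0.68)]
beads [([167.0, 169.0], 0.42), ([189.0, 289.0], 0.28)]
```

View pics/top0.png

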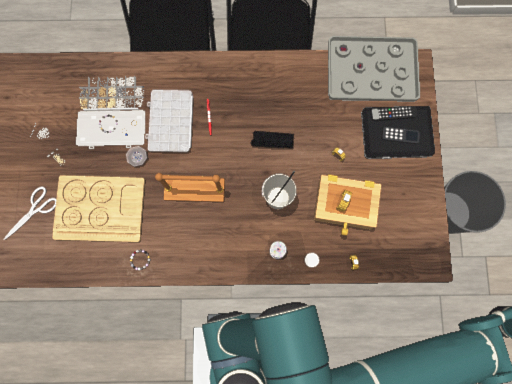

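View pics/side0.png

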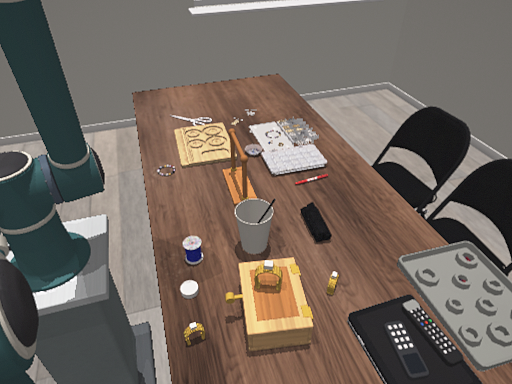

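The lid carries one cuff, at top (343,200) / side (267,275). It could be confused with two loose cuffs, at top (339,153) / side (333,283) and top (355,262) / side (194,333). The beaker with its stick is at top (279,192), and the stand is at top (193,187). By the description I choose the cuff on the lid. Next I'll measure positions and check the choice in a crop.

```bash
python3 - <<'E'
from h import *
t=viewer.read_camera('top');s=viewer.read_camera('side')
for n,z,a,b in [('cuff_stone',.156,(350,200),(267,262)),('cuff_crest',.137,(343,200),(268,266)),('lid_knob',.07,(343,229),(229,299)),('lid_hinge',.065,(353,181),(301,292)),('box',0,(348,204),(273,309)),('stand',0,(193,187),(239,186)),('bar_mid',.17,(187,177),None),('spool',0,(276,252),(193,258)),('pot',0,(312,261),None),('mineral',0,(270,140),(314,225))]:
    def best(p,a):
        r=[x['point'] for x in viewer.spot_point(p,n)] ; 
        r=[x for x in r if a is not None and np.hypot(*(np.array(x)-a))<9]; return r[0] if r else None
    ra,rb=best(t,a),best(s,b)
    print(n,'topz',None if ra is None else np.round(atz(t,ra,z),3),'sidez',None if rb is None else np.round(atz(s,rb,z),3),'tri',None if ra is None or rb is None else (np.round(tri([ray(t,ra),ray(s,rb)])[0],3)))
A=cv2.resize(t['image'][130:280,250:400],(600,600),interpolation=cv2.INTER_CUBIC)
B=cv2.resize(s['image'][245:350,180:350],None,fx=4.7,fy=4.7,interpolation=cv2.INTER_CUBIC)
C=t['image'][150:220,140:240];C=cv2.resize(C,None,fx=4,fy=4)
cv2.imwrite('pics/B.png',B[:,:,::-1]);
m=np.zeros((600,800,3),np.uint8);m[:320,:320]=cv2.resize(A,(320,320));m[:280,400:800]=C
m[320:,:]=0
cv2.imwrite('pics/AC.png',m[:330,:,::-1])
E
```

```text
cuff_stone topz [ 0.531 -0.32   0.156] sidez [ 0.535 -0.323  0.156] tri [ 0.534 -0.321  0.152]
cuff_crest topz [ 0.532 -0.321  0.137] sidez [ 0.538 -0.31   0.137] tri [ 0.532 -0.319  0.148]
lid_knob topz [ 0.44  -0.325  0.07 ] sidez [ 0.437 -0.327  0.07 ] tri [ 0.439 -0.326  0.068]
lid_hinge topz [ 0.616 -0.356  0.065] sidez [ 0.614 -0.344  0.065] tri [ 0.611 -0.353  0.078]
box topz [ 0.548 -0.335  0.   ] sidez [ 0.545 -0.331  0.   ] tri [ 0.546 -0.334  0.004]
stand topz [0.599 0.171 0.   ] sidez [0.595 0.163 0.   ] tri [ 0.599  0.172 -0.007]
bar_mid topz [0.585 0.173 0.17 ] sidez None tri None
spool topz [ 0.386 -0.121  0.   ] sidez [ 0.392 -0.095  0.   ] tri [ 0.387 -0.12   0.026]
pot topz [ 0.359 -0.225  0.   ] sidez None tri None
mineral topz [ 0.757 -0.109  0.   ] sidez [ 0.768 -0.09   0.   ] tri [ 0.754 -0.109  0.021]
```

View pics/B.png

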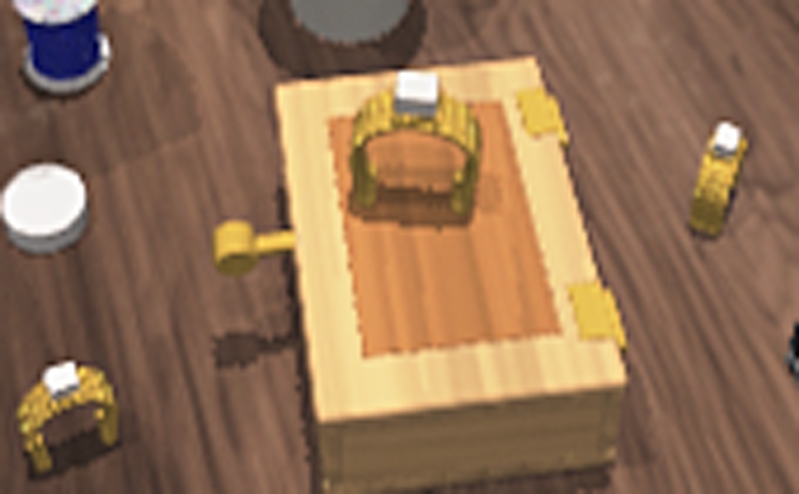

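View pics/AC.png

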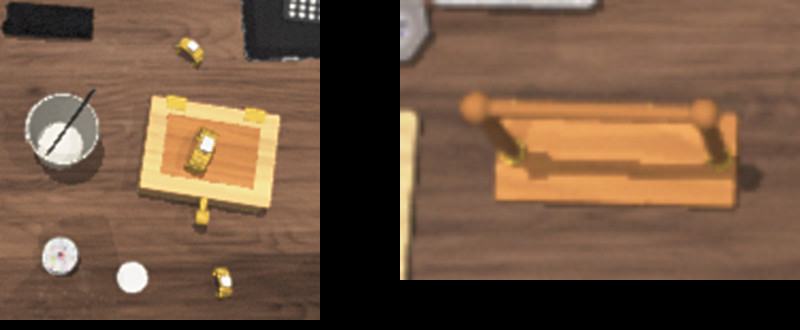

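The crop confirms it: the cuff on the lid is an upright arch and clearly larger than the two loose ones. The box knob is at crop (235,245) and the bar's balls are at about (158,177) and (216,178) in the top picture. I'll move above the cuff now.

Emit:
{"name": "step_arm", "arguments": {"series": [0.06,-0.03,-0.04,-0.15,0.12,-0.06,-0.07,-0.3,0.18,-0.09,-0.07,-0.45,0.24,-0.12,-0.07,-0.6,0.3,-0.15,-0.07,-0.75,0.36,-0.18,-0.07,-0.9,0.4,-0.21,-0.07,-0.96,0.42,-0.225,-0.07,-0.96], "gripper": 1}}

```text
time: 3.4
tool_pos: [0.523, -0.3252, 0.3015]
tcp_rot: [2.574, 1.801, 0.001]
wrist_force: [-0.2, -0.1, -0.3]
width: 1.003
grip_force: 0.0
```

```bash
cat >> h.py <<'E'
def ang(v): return float(np.degrees(np.arctan2(v[1],v[0])))
def go(X,closeyaw=None):
    s=monitor.read_state();M=R.from_rotvec(s['tcp_rot']).as_matrix()
    d=M.T@(np.array(X)-s['tool_pos']);t=None
    if closeyaw is not None:
        e=np.radians(closeyaw-ang(M[:,1]));e=(e+np.pi/2)%np.pi-np.pi/2;t=round(-e,3)
    print('shift',np.round(d,4),'turn',t,'y yaw',round(ang(M[:,1]),1),'tcp',np.round(s['tool_pos'],4),'q',np.round(s['q'],2),'t',s['time'])
E
python3 - <<'E'
from h import *
s=monitor.read_state();p=viewer.read_camera('wrist');save(p,'w1');t=viewer.read_camera('top');d=viewer.read_camera('side')
print(np.round(p['hand_eye'],3).tolist(),np.round(p['intrinsics'],1)[0]);go([.533,-.321,.2])
for n,z in [('cuff_stone',.156),('cuff_crest',.137),('cuff',.075),('lid_knob',.07),('box',0)]:
    for r in viewer.spot_point(p,n)[:3]: print(n,np.round(r['point']),round(r['score'],2),np.round(atz(p,r['point'],z,s),4))
# bar ball positions at z=.17
for uv in [(158.5,176.75),(216,178)]:print(atz(t,uv,.17))
E
```

```text
[[-0.0, 0.963, 0.269, 0.068], [1.0, 0.0, -0.0, 0.0], [-0.0, 0.269, -0.963, -0.142], [0.0, 0.0, 0.0, 1.0]] [277.1   0.  254. ]
shift [0.0068 0.008  0.1013] turn None y yaw -19.8 tcp [ 0.5231 -0.3247  0.3013] q [-0.6   0.12  1.65  0.    1.38 -0.25] t 3.55
cuff_stone [152. 228.] 0.9 [ 0.3999 -0.3337  0.156 ]
cuff_stone [262. 179.] 0.75 [ 0.5332 -0.3241  0.156 ]
cuff_stone [381. 123.] 0.73 [ 0.6652 -0.3103  0.156 ]
cuff_crest [262. 173.] 0.92 [ 0.5343 -0.3216  0.137 ]
cuff_crest [379. 121.] 0.87 [ 0.6707 -0.3106  0.137 ]
cuff_crest [155. 224.] 0.63 [ 0.3952 -0.3353  0.137 ]
cuff [258. 164.] 0.75 [ 0.5314 -0.3199  0.075 ]
cuff [166. 214.] 0.59 [ 0.3861 -0.3417  0.075 ]
box [266. 167.] 0.96 [ 0.5392 -0.3413  0.    ]
[0.59933362 0.24737871 0.17      ]
[0.59313231 0.07366638 0.17      ]
```

View pics/w1.png

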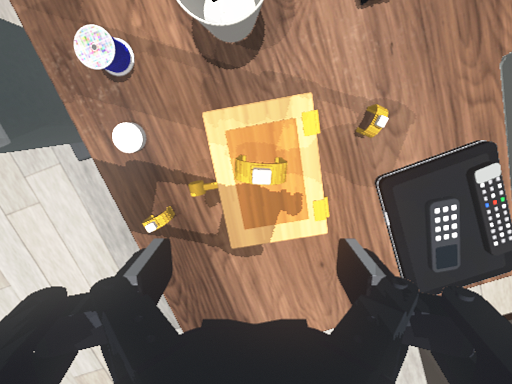

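The wrist view shows the cuff at (261,172), its long axis along the image row and so along the closing line. The stone is at (0.533, -0.323), and all the views agree. I'll descend and grip the stone.

Emit:
{"name": "step_arm", "arguments": {"series": [0.005,0.009,0.04,0,0.005,0.009,0.08,0,0.005,0.009,0.11,0,0.005,0.009,0.135,0,0.005,0.009,0.148,0,0.005,0.009,0.154,0,0.005,0.009,0.154,0]}}

```text
time: 4.68
tool_pos: [0.5318, -0.3259, 0.1478]
tcp_rot: [2.575, 1.798, 0.0]
wrist_force: [0.9, -0.0, -0.1]
width: 1.0
grip_force: 0.0
```

Emit:
{"name": "step_arm", "arguments": {"series": [0,0,0,0,0,0,0,0,0,0,0,0,0,0,0,0,0,0,0,0,0,0,0,0,0,0,0,0,0,0,0,0], "gripper": 0, "newtons": 40}}

```text
time: 5.68
tool_pos: [0.5318, -0.3255, 0.1478]
tcp_rot: [2.575, 1.799, 0.0]
wrist_force: [-1.4, -0.3, 5.2]
width: 0.216
grip_force: 40.2
```

Emit:
{"name": "step_arm", "arguments": {"series": [0,0,-0.01,0,0,0,-0.02,0,0,0,-0.03,0,0,0,-0.03,0]}}

```text
time: 6.18
tool_pos: [0.5325, -0.3259, 0.1789]
tcp_rot: [2.573, 1.798, 0.002]
wrist_force: [0.3, -0.4, -1.5]
width: 0.213
grip_force: 39.6
```

```bash
python3 - <<'E'
from h import *
go([.59,.16,.3],0)
d=viewer.read_camera('side');t=viewer.read_camera('top')
B=cv2.resize(d['image'][220:350,180:350],None,fx=3.5,fy=3.5,interpolation=cv2.INTER_CUBIC)
cv2.imwrite('pics/g1.png',B[:,:,::-1])
for n in('bar_mid','stand'):
  for p in (t,d):print(n,[(np.round(r['point'],1),round(r['score'],2)) for r in viewer.spot_point(p,n)[:2]])
E
```

```text
shift [ 0.476  -0.1128 -0.1217] turn -0.351 y yaw -20.1 tcp [ 0.5325 -0.3259  0.1789] q [-0.59  0.2   1.78  0.    1.16 -0.24] t 6.175
bar_mid [(array([185.5, 178.9]), 0.69)]
bar_mid [(array([236.9, 145. ]), 0.71)]
stand [(array([191.8, 187.9]), 0.61)]
stand [(array([236.4, 186.3]), 0.57)]
```

View pics/g1.png

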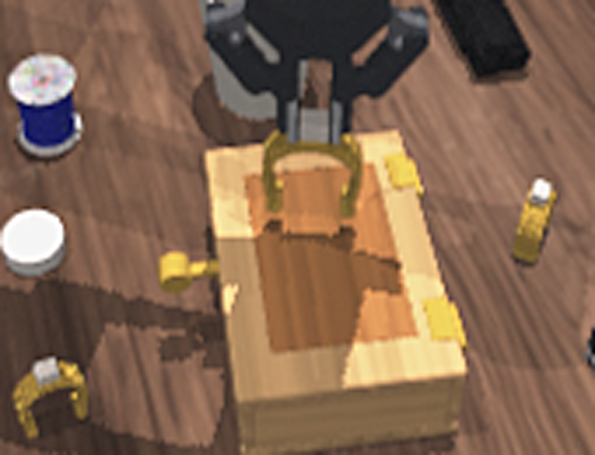

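The cuff is gripped and off the lid, its arch hanging square under the fingers at crop (312,175). Next I'll find the bar and the height of the stick tip.

```bash
python3 - <<'E'
from h import *
t=viewer.read_camera('top');d=viewer.read_camera('side')
print('stick',tri([ray(t,(294,173)),ray(d,(273,200))]))
print('bar',tri([ray(t,(185.5,178.9)),ray(d,(236.9,145))]),atz(t,(185.5,178.9),.17),atz(d,(236.9,145),.17))
E
```

```text
stick (array([ 0.60034991, -0.16083382,  0.19476498]), [0.001, 0.001])
bar (array([0.59472514, 0.16585645, 0.167736  ]), [0.0026, 0.0026]) [0.59156499 0.1657421  0.17      ] [0.59650495 0.1628387  0.17      ]
```

Emit:
{"name": "step_arm", "arguments": {"series": [0,0,-0.05,0,0,0,-0.1,0,0.02,-0.005,-0.151,0,0.06,-0.015,-0.151,0,0.11,-0.026,-0.151,-0.08,0.165,-0.04,-0.151,-0.16,0.22,-0.053,-0.151,-0.24,0.275,-0.066,-0.151,-0.316]}}

```text
time: 7.58
tool_pos: [0.5642, -0.0428, 0.3282]
tcp_rot: [2.257, 2.185, 0.0]
wrist_force: [0.1, -0.3, -0.2]
width: 0.217
grip_force: 39.6
```

```bash
python3 - <<'E'
from h import *
go([.59,.16,.33],-2)
E
```

```text
shift [ 0.2035  0.0192 -0.0018] turn 0.002 y yaw -1.9 tcp [ 0.5642 -0.0428  0.3282] q [-0.12  0.01  1.71  0.    1.42 -0.09] t 7.575
```

Emit:
{"name": "step_arm", "arguments": {"series": [0.05,0.005,0,0,0.1,0.01,0,0,0.15,0.015,0,0,0.19,0.019,0,0,0.203,0.019,0,0,0.203,0.019,0,0,0.203,0.019,0,0]}}

```text
time: 8.45
tool_pos: [0.5903, 0.1565, 0.3282]
tcp_rot: [2.261, 2.181, -0.001]
wrist_force: [-0.2, -0.0, -0.2]
width: 0.215
grip_force: 39.6
```

```bash
python3 - <<'E'
from h import *
s=monitor.read_state();p=viewer.read_camera('wrist');save(p,'w2')
go([.595,.165,.33],-2)
for n,z in [('bar_mid',.17),('stand',0)]:
    for r in viewer.spot_point(p,n)[:3]: print(n,np.round(r['point']),round(r['score'],2),np.round(atz(p,r['point'],z,s),4))
for c in('top','side'):
    q=viewer.read_camera(c)
    for n,z in [('cuff',.25),('cuff_crest',.318),('bar_mid',.17)]:
        for r in viewer.spot_point(q,n)[:2]: print(c,n,np.round(r['point']),round(r['score'],2),np.round(atz(q,r['point'],z),4))
E
```

```text
shift [ 0.0088  0.0043 -0.0017] turn -0.002 y yaw -2.1 tcp [0.5903 0.1563 0.3283] q [ 0.22  0.1   1.62 -0.    1.42  0.25] t 8.5
bar_mid [260. 175.] 0.83 [0.5971 0.1627 0.17  ]
stand [259. 156.] 0.73 [0.5985 0.1604 0.    ]
stand [158. 300.] 0.41 [ 0.3905 -0.1168  0.    ]
top cuff [336. 155.] 0.6 [ 0.6363 -0.2796  0.25  ]
top cuff [352. 260.] 0.43 [ 0.3359 -0.3103  0.25  ]
top cuff_crest [178. 170.] 0.54 [0.5806 0.1655 0.318 ]
top cuff_crest [355. 262.] 0.51 [ 0.3243 -0.3044  0.318 ]
top bar_mid [188. 177.] 0.63 [0.5965 0.1598 0.17  ]
side cuff [234. 120.] 0.58 [0.594  0.1832 0.25  ]
side cuff [334. 285.] 0.54 [ 0.5998 -0.4787  0.25  ]
side cuff_crest [233.  99.] 0.74 [0.5962 0.1879 0.318 ]
side cuff_crest [333. 275.] 0.52 [ 0.5745 -0.5046  0.318 ]
side bar_mid [238. 144.] 0.58 [0.603  0.1692 0.17  ]
```

View pics/w2.png

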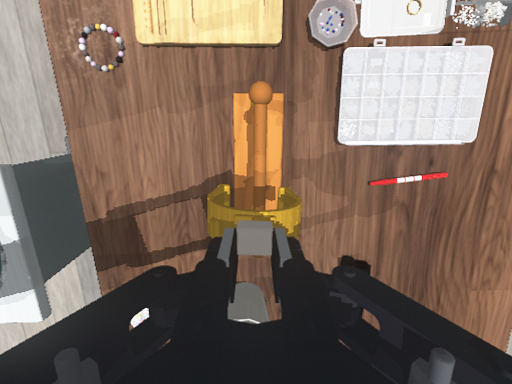

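The bar runs at column 260, with its ball at (261,93). The cuff is centred at column 254, so I need about 6 mm of sideways correction. The bar and cuff are parallel. I'll correct and lower.

Emit:
{"name": "step_arm", "arguments": {"series": [0.006,0.006,0.01,0,0.006,0.006,0.04,0,0.006,0.006,0.07,0,0.006,0.006,0.095,0,0.006,0.006,0.115,0,0.006,0.006,0.128,0,0.006,0.006,0.134,0,0.006,0.006,0.136,0]}}

```text
time: 10.0
tool_pos: [0.5969, 0.1636, 0.1925]
tcp_rot: [2.26, 2.182, 0.001]
wrist_force: [-0.6, -0.2, 0.0]
width: 0.219
grip_force: 39.6
```

Emit:
{"name": "step_arm", "arguments": {"series": [0,0,0.002,0,0,0,0.004,0,0,0,0.004,0]}}

```text
time: 10.38
tool_pos: [0.5966, 0.1635, 0.1885]
tcp_rot: [2.26, 2.182, 0.001]
wrist_force: [-0.0, -0.7, 0.0]
width: 0.217
grip_force: 39.6
```

```bash
python3 - <<'E'
from h import *
s=monitor.read_state();print(s['wrist_force'],s['tool_pos'])
d=viewer.read_camera('side')
B=cv2.resize(d['image'][90:220,170:300],None,fx=4.5,fy=4.5,interpolation=cv2.INTER_CUBIC)
cv2.imwrite('pics/g2.png',B[:,:,::-1])
E
```

```text
[-0.04227412 -0.69291423  0.04682875] [0.59664418 0.16350952 0.18854022]
```

View pics/g2.png

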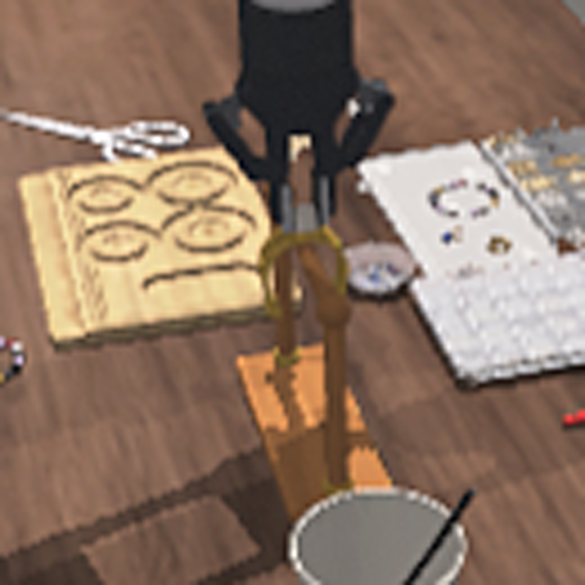

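The cuff is astride the bar at crop (303,265), with no contact yet. I'll lower it until it touches.

Emit:
{"name": "step_arm", "arguments": {"series": [0,0,0.001,0,0,0,0.002,0,0,0,0.002,0]}}

```text
time: 10.8
tool_pos: [0.5968, 0.1635, 0.1876]
tcp_rot: [2.26, 2.182, 0.001]
wrist_force: [-2.3, -0.5, 5.4]
width: 0.219
grip_force: 40.2
```

Emit:
{"name": "step_arm", "arguments": {"series": [0,0,0.001,0,0,0,0.002,0,0,0,0.002,0]}}

```text
time: 11.18
tool_pos: [0.5969, 0.1636, 0.1876]
tcp_rot: [2.259, 2.182, 0.002]
wrist_force: [-5.5, -1.7, 12.6]
width: 0.219
grip_force: 41.1
```

Contact. I'll ease off the press and then release.

Emit:
{"name": "step_arm", "arguments": {"series": [0,0,-0.001,0,0,0,-0.003,0,0,0,-0.003,0]}}

```text
time: 11.55
tool_pos: [0.5968, 0.1636, 0.1877]
tcp_rot: [2.26, 2.182, 0.001]
wrist_force: [-1.3, -0.4, 2.4]
width: 0.213
grip_force: 40.0
```

Emit:
{"name": "step_arm", "arguments": {"series": [0,0,0,0,0,0,0,0,0,0,0,0,0,0,0,0,0,0,0,0,0,0,0,0], "gripper": 0.6}}

```text
time: 12.3
tool_pos: [0.5966, 0.1635, 0.1873]
tcp_rot: [-2.26, -2.182, -0.0]
wrist_force: [-0.5, 0.3, -0.7]
width: 0.598
grip_force: 0.0
```

Emit:
{"name": "step_arm", "arguments": {"series": [0,0,-0.01,0,0,0,-0.025,0,0,0,-0.045,0,0,0,-0.08,0,0,0,-0.12,0,0,0,-0.15,0,0,0,-0.15,0]}}

```text
time: 13.18
tool_pos: [0.5985, 0.164, 0.3431]
tcp_rot: [2.257, 2.179, 0.012]
wrist_force: [-0.1, 0.5, 0.2]
width: 0.596
grip_force: 0.0
```

```bash
python3 - <<'E'
from h import *
d=viewer.read_camera('side');t=viewer.read_camera('top')
B=cv2.resize(d['image'][120:200,200:280],(500,500),interpolation=cv2.INTER_CUBIC)
s=monitor.read_state();w=viewer.read_camera('wrist')
m=np.hstack([B[:,:290+110],cv2.resize(w['image'][100:300,150:350],(400,400))[:, :] if False else np.vstack([cv2.resize(w['image'][100:300,150:350],(400,400)),np.zeros((100,400,3),np.uint8)])])
cv2.imwrite('pics/g3.png',m[:,:,::-1])
for n,p in (('cuff_crest',d),('cuff_crest',w)):
    for r in viewer.spot_point(p,n)[:2]:print(np.round(r['point']),round(r['score'],2),np.round(atz(p,r['point'],.177,s),3))
# knob plan: estimates
H=np.array([.612,-.351]);K=np.array([.439,-.326]);print('boxyaw',ang(H-K),np.hypot(*(H-K)))
go([.439,-.326,.33],90+ang(H-K))
E
```

```text
[193. 327.] 0.57 [ 0.346 -0.436  0.177]
[334. 276.] 0.47 [ 0.645 -0.411  0.177]
[256. 177.] 0.56 [0.6   0.167 0.177]
boxyaw -8.222813890574892 0.17479702514631076
shift [-0.4945 -0.1395  0.0063] turn -1.462 y yaw -2.0 tcp [0.5958 0.1633 0.3356] q [0.23 0.11 1.59 0.   1.44 0.26] t 13.425
```

View pics/g3.png

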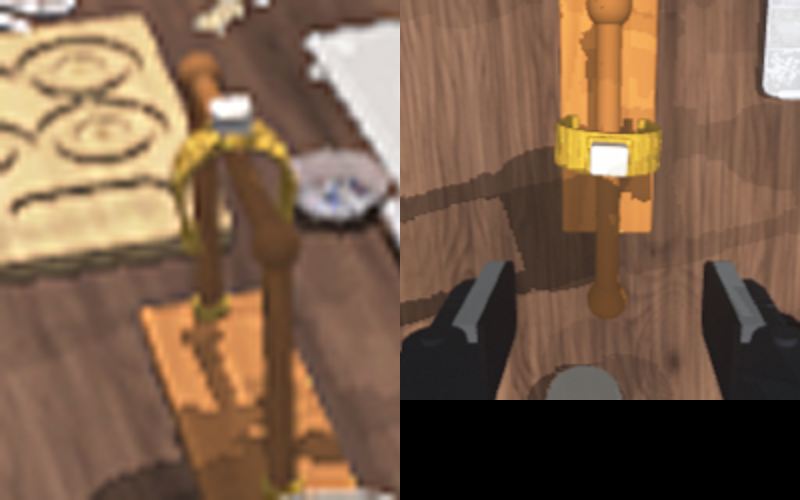

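The cuff hangs centred astride the bar, upright and released: stone at side crop (230,110) and wrist crop (608,158). Now I'll go to the knob.

Emit:
{"name": "step_arm", "arguments": {"series": [-0.05,-0.014,0,0.15,-0.105,-0.03,0,0.33,-0.165,-0.047,0,0.5,-0.225,-0.063,0,0.68,-0.285,-0.08,0,0.86,-0.345,-0.097,0,1.04,-0.4,-0.113,0,1.22,-0.45,-0.127,0,1.4]}}

```text
time: 14.42
tool_pos: [0.4524, -0.2833, 0.3359]
tcp_rot: [-3.134, -0.203, 0.003]
wrist_force: [0.7, 0.3, 1.2]
width: 0.6
grip_force: 0.0
```

```bash
python3 - <<'E'
from h import *
go([.43,-.324,.25],81.8)
E
```

```text
shift [-0.0273  0.0376  0.0859] turn 0.272 y yaw -82.6 tcp [ 0.4524 -0.2833  0.3359] q [-0.61 -0.05  1.76  0.    1.43  0.84] t 14.425
```

Emit:
{"name": "step_arm", "arguments": {"series": [-0.01,0.015,0.02,0.13,-0.02,0.03,0.05,0.272,-0.027,0.038,0.08,0.272,-0.027,0.038,0.086,0.272,-0.027,0.038,0.086,0.272]}}

```text
time: 15.05
tool_pos: [0.4322, -0.3226, 0.2507]
tcp_rot: [-3.133, 0.214, 0.002]
wrist_force: [0.6, 0.5, 0.5]
width: 0.597
grip_force: 0.0
```

```bash
python3 - <<'E'
from h import *
s=monitor.read_state();p=viewer.read_camera('wrist');save(p,'w3')
for n,z in [('lid_knob',.07),('lid_hinge',.065),('box',0)]:
    for r in viewer.spot_point(p,n)[:2]: print(n,np.round(r['point']),round(r['score'],2),np.round(atz(p,r['point'],z,s),4))
go([.439,-.326,.07],81.8)
for c in('top','side'):
    q=viewer.read_camera(c)
    for n,z in [('lid_knob',.07),('lid_hinge',.065)]:
        for r in viewer.spot_point(q,n)[:1]: print(c,n,np.round(r['point']),round(r['score'],2),np.round(atz(q,r['point'],z),4))
E
```

```text
lid_knob [253. 174.] 0.93 [ 0.4365 -0.3222  0.07  ]
lid_hinge [262.   4.] 0.74 [ 0.6098 -0.3549  0.065 ]
box [257.  86.] 0.56 [ 0.5395 -0.3411  0.    ]
shift [0.0056 0.0018 0.1829] turn 0.008 y yaw -97.8 tcp [ 0.4333 -0.3232  0.2529] q [-0.69 -0.01  1.87  0.    1.28  1.02] t 15.25
top lid_knob [345. 228.] 0.95 [ 0.4486 -0.3267  0.07  ]
top lid_hinge [351. 179.] 0.91 [ 0.61   -0.3548  0.065 ]
side lid_knob [231. 296.] 0.59 [ 0.4438 -0.3172  0.07  ]
side lid_hinge [301. 288.] 0.86 [ 0.6096 -0.3419  0.065 ]
```

View pics/w3.png

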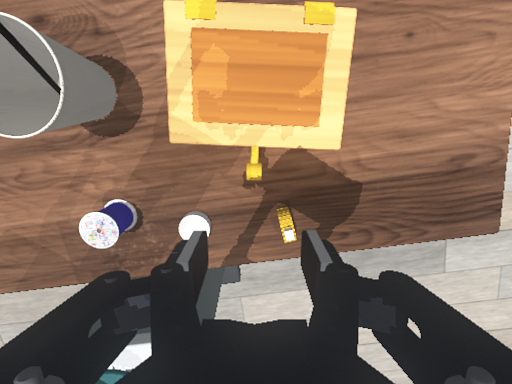

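The knob disc is at (254,172) and the front edge is turned 2.3° clockwise, so the box yaw is about -10°. The fingers straddle the knob line with nothing underneath, so I'll descend and grip.

Emit:
{"name": "step_arm", "arguments": {"series": [0.005,0,0.05,0.04,0.005,0,0.1,0.04,0.005,0,0.14,0.04,0.005,0,0.17,0.04,0.005,0,0.188,0.04,0.005,0,0.194,0.04,0.005,0,0.194,0.04]}}

```text
time: 16.42
tool_pos: [0.4377, -0.3241, 0.0578]
tcp_rot: [3.129, -0.276, 0.001]
wrist_force: [-0.4, -0.0, -0.1]
width: 0.603
grip_force: 0.0
```

Emit:
{"name": "step_arm", "arguments": {"series": [0,0,0,0,0,0,0,0,0,0,0,0,0,0,0,0,0,0,0,0,0,0,0,0], "gripper": 0, "newtons": 30}}

```text
time: 17.18
tool_pos: [0.4384, -0.3227, 0.0588]
tcp_rot: [-3.128, 0.277, -0.003]
wrist_force: [1.5, 7.5, 5.8]
width: 0.204
grip_force: 32.5
```

```bash
python3 - <<'E'
from h import *
s=monitor.read_state();go(s['tool_pos']);print(s['width'],s['grip_force'],s['wrist_force'],s['torque'])
k0=np.array([-172*np.cos(0)+0,5])
for a in range(5,66,5):
    r=np.radians(a);k=172*np.array([-np.cos(r),np.sin(r)])+5*np.array([np.sin(r),np.cos(r)]);print(a,np.round((k-[-172,5])/1000*[1,-1],4))
E
```

```text
shift [0. 0. 0.] turn None y yaw -100.1 tcp [ 0.4384 -0.3227  0.0588] q [-0.68  0.19  2.04  0.    0.91  1.06] t 17.175
0.20402512019545205 32.49915271997452 [1.54064963 7.54727257 5.83498902] [ 0.97344136 -0.12231757 -0.03421454]
5 [ 0.0011 -0.015 ]
10 [ 0.0035 -0.0298]
15 [ 0.0072 -0.0443]
20 [ 0.0121 -0.0585]
25 [ 0.0182 -0.0722]
30 [ 0.0255 -0.0853]
35 [ 0.034  -0.0978]
40 [ 0.0435 -0.1094]
45 [ 0.0539 -0.1202]
50 [ 0.0653 -0.13  ]
55 [ 0.0774 -0.1388]
60 [ 0.0903 -0.1465]
65 [ 0.1038 -0.153 ]
```

Emit:
{"name": "step_arm", "arguments": {"series": [0.001,-0.001,-0.015,0,0.0035,-0.001,-0.03,0,0.007,-0.001,-0.044,0,0.012,-0.001,-0.058,0,0.018,-0.001,-0.072,0,0.0255,-0.001,-0.085,0,0.0255,-0.001,-0.085,0]}}

```text
time: 18.05
tool_pos: [0.4633, -0.3271, 0.1435]
tcp_rot: [-3.129, 0.276, -0.001]
wrist_force: [2.1, 3.3, -2.8]
width: 0.204
grip_force: 30.1
```

```bash
python3 - <<'E'
from h import *
s=monitor.read_state();go([.4384,-.3227,.0588]);print(s['width'],s['grip_force'],s['wrist_force'],s['torque'])
d=viewer.read_camera('side');print([(np.round(r['point']),r['score']) for r in viewer.spot_point(d,'lid_knob')[:1]],proj(d,np.array(s['tool_pos'])+[0,0,.011]))
E
```

```text
shift [-0.0253  0.0001  0.0847] turn None y yaw -100.1 tcp [ 0.4633 -0.3271  0.1435] q [-0.66  0.13  1.93  0.    1.08  1.09] t 18.05
0.20358979211031114 30.14775663614273 [ 2.12488293  3.32659995 -2.79121634] [ 0.39077977 -0.43438563  0.00533638]
[(array([240., 274.]), 0.93)] [238.85414668 273.83908168]
```

The lid follows with low forces; it is at about 30°. I'll continue to 60°.

Emit:
{"name": "step_arm", "arguments": {"series": [0.0085,0,-0.0125,0,0.018,0,-0.024,0,0.0285,0,-0.035,0,0.04,0,-0.045,0,0.052,0,-0.0535,0,0.065,0,-0.0615,0,0.065,0,-0.0615,0,0.065,0,-0.0615,0]}}

```text
time: 19.15
tool_pos: [0.528, -0.3386, 0.2047]
tcp_rot: [-3.129, 0.276, -0.003]
wrist_force: [0.6, 5.2, -0.8]
width: 0.2
grip_force: 31.2
```

```bash
python3 - <<'E'
from h import *
s=monitor.read_state();go([.4384,-.3227,.0588]);print(s['width'],s['grip_force'],s['wrist_force'],s['torque'],s['joint_vel'])
d=viewer.read_camera('side');t=viewer.read_camera('top')
m=np.hstack([cv2.resize(d['image'][200:340,180:340],(480,420)),cv2.resize(d['image'][130:200,210:260],(300,420))])
cv2.imwrite('pics/g4.png',m[:,:,::-1])
print([(np.round(r['point']),r['score']) for r in viewer.spot_point(d,'lid_knob')[:1]],proj(d,np.array(s['tool_pos'])+[0,0,.011]))
E
```

```text
shift [-9.130e-02  1.000e-04  1.458e-01] turn None y yaw -100.1 tcp [ 0.528  -0.3386  0.2047] q [-0.61  0.19  1.74  0.    1.21  1.14] t 19.15
0.20037918606417193 31.17414951324463 [ 0.58009097  5.22701799 -0.77366741] [ 0.7873112  -0.10761665 -0.05139014] [-0.00209084 -0.00259329  0.00313128  0.00057604 -0.00453418 -0.00050062]
[(array([266., 252.]), 0.57)] [269.45074988 251.45281491]
```

View pics/g4.png

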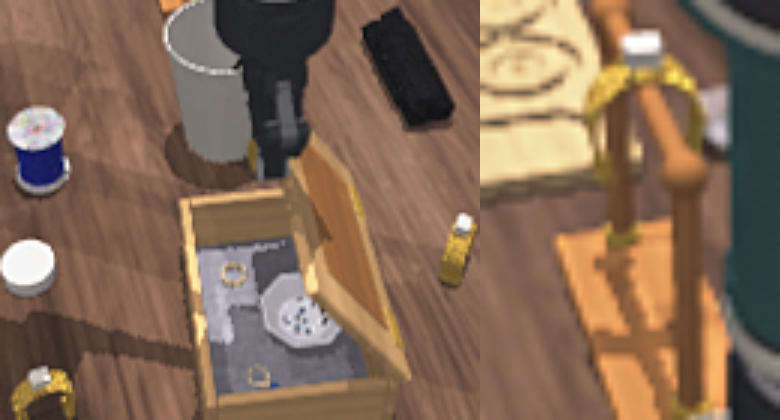

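The lid is open at about 60°, held by the knob at crop (275,155), and the box interior is visible. The bangle still hangs on the bar. Knob travel of 91/146 mm matches 60°, so I'm handing in.

Emit:
{"name": "step_arm", "arguments": {"series": [0,0,0,0,0,0,0,0,0,0,0,0,0,0,0,0]}}

```text
time: 19.8
tool_pos: [0.5279, -0.3386, 0.2047]
tcp_rot: [-3.129, 0.276, -0.004]
wrist_force: [0.7, 4.8, -1.0]
width: 0.205
grip_force: 31.1
```

```bash
python3 -c "
from h import *
print(job.finish_job())"
```

```text
the job is handed in; nothing more can be done
None
```

The bangle hangs released on the stand's bar and the gripper is holding the box lid open at about 60°; I handed the job in at about 20 s, and no verdict came back.

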